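Pack wedge-shaped paperweights head to tail in their tray

TASK

Take the three wedge-shaped paperweights off the sloping stand and pack them into the shallow tray beside the one already lying there, alternately thick end and thin end, so that all four fill the tray side by side and lie flat on its floor. The tray is only just wide enough, so close up the row against the wall as you go. Leave the glue stick, the eraser and the charger where they are.

Things in the scene. Friction and masses are not known exactly. Their poses are not given: they have to be found in the camera images.
- weight_in: Grey steel wedge paperweight, in plan a right-angled trapezium: 110 long, 30 high, 48 wide at the thick end (+x), 28 at the thin end. Origin: centre of underside, z up out of its top. Long side y=-19 mm is straight; the other slants, y=+9 at x=-55 to y=+29 at x=+55. 2 mm bevels. Starts loose in the tray, thick end to tray +x, straight side 4-9 mm from the tray's -y wall.
- weight_a: Like weight_in, 0.24-0.39 kg. A black grip block 22 x 22 mm stands on top over the origin, 30 to 62 mm above the underside (on all four weights); pinch it along the weight's x, since in the packed row the blocks stand only 16 mm apart. Starts in any one of the stand's three bays, thick end up the slope.
- weight_b: Like weight_in, 0.24-0.39 kg. A black grip block 22 x 22 mm stands on top over the origin, 30 to 62 mm above the underside (on all four weights); pinch it along the weight's x, since in the packed row the blocks stand only 16 mm apart. Starts in any one of the stand's three bays, thick end up the slope.
- weight_c: Like weight_in, 0.24-0.39 kg. A black grip block 22 x 22 mm stands on top over the origin, 30 to 62 mm above the underside (on all four weights); pinch it along the weight's x, since in the packed row the blocks stand only 16 mm apart. Starts in any one of the stand's three bays, thick end down the slope.
- stand: Fixed dark wooden stand, 120 x 200 x 70 mm, left of the tray, its low side towards the tray: its board rises at 25 degrees towards its own +x. Origin: centre of its underside on the desk. Three bays along its y (centres -65, 0, +65 mm), ribs 9 mm high between; a ledge 14 mm high at the low end. A weight's origin lies 38 mm above the desk. Beyond x = 0.68 a shelf hangs 0.45 m up.
- tray: Fixed open light wooden tray, outside 127 (x) x 168 (y) x 24 high, walls and floor 6 mm thick, inside 115 x 156 x 18 deep. Origin: centre of its underside on the desk. The four weights lie with their lengths along its x, in a row along its y: packed tight they take 110 x 152, with their origins 38 mm apart.
- tray_floor (a point): Centre of the tray's inner floor, 6 mm above the desk, axes as the tray.
- glue_stick: Bystander: blue and white glue stick standing upright and loose, 23 mm thick, 70 high, between stand and tray. Origin at its foot.
- eraser: Bystander: loose eraser 18 x 44 x 12 mm, on the desk between stand and tray. Origin at its underside.
- charger: Bystander: loose white charger block 42 x 59 x 26 mm, on the desk between stand and tray. Origin at its underside.

How it is judged:
By the outcome, as a careful person would: the job done as asked, in the order asked, and still so for the second after the job is handed in, with the robot touching nothing.
It also fails if it takes over 72 s, if anything falls off the work surface, if the arm or the gripper's body presses on something with over 40 N, if the wrist force passes 120 N, or if a joint passes its speed limit or range.

ROBOT

A 6-joint arm with a two-finger parallel gripper is mounted at the origin on a cart in front of the work surface, level with it; the furniture and walls round the work are solid. World frame = base frame: x ahead of the robot, y to its left, z up, the work surface at z = 0. Lengths are in mm, angles in rad, forces in N, time in s.
With the tool pointing down it reaches from about 350 to 975 mm from the base axis. Payload 4.9 kg.
Tool frame: the origin (TCP) lies between the finger pads; the fingertips stand 17 mm ahead of it and the grasp point (between the pads) lies 2 mm behind it; z points along the fingers, y is the line along which they close (so a half turn about z gives the same grasp; the last joint's range is limited). The gripper opens to 85 mm and grips with 20 to 120 N. Pads are 22 mm wide; open, the fingers measure 114 mm over their backs; the gripper's body (76 mm by 85 mm) begins 54 mm behind the grasp point. The pads swing forward as they close: fully open they stand 13 mm farther back than shut.
Start: joints at [1.052, 0.053, 1.613, -0, 1.476, -0.119], TCP at [243.259, 575.696, 218.104] pointing down, gripper open.
Joint ranges: [-3.01, 3.01], [-1.01, 2.22], [0.06, 2.58], [-1.02, 4.17], [0.09, 2.62], [-3.14, 3.14]. Speed limits (rad/s): [2.57, 2.57, 3.14, 3.14, 3.14, 3.14].

INTERFACE

Orientations are given as a unit quaternion [x, y, z, w].
In Python, from plant import manip gives the robot as it stands.
- The arm moves only by the shell command python3 -m creep 'ROWS' [FORCE]. ROWS is JSON, a list that holds one entry, the list of rows, each a list of 7 numbers: the shift along the tool's x, y, z in cm, then the turn, a rotation vector about the tool's x, y, z in rad, then the finger opening in cm, from 0 to 8.54. In form: [[[x, y, z, wx, wy, wz, jaw], ...]]. A call has exactly 10 rows; each row is the pose to reach, as a shift and turn from the pose commanded when the call began, along the tool's axes at that moment; what a row does not reach only later rows make up. A row lasts 1/8 s, in which the tool goes at most 62.5 mm and 10.7 degrees, less where a joint would pass 70% of its speed; a pose out of reach is approached as far as the arm can. A call with a gripper value outside its range is refused whole. The fingers move at their own pace and stop on an object; FORCE is the grip in N (left out, the last holds). Time passes only in rows, so rows that repeat a pose let the fingers close, or fill a call up. It gives the time, the measured TCP pose, the force, the opening and the grip force at its end, in the units of the state.
- manip.sense(): the state, without advancing time (a new reading comes with each control period).
- manip.read_camera(name): name is "side" or "top"; returns a dict with "frame" (384x512x3 uint8, red, green, blue), "intrinsics" (3x3 intrinsics, pixels), "T" (4x4, takes a point from camera to world coordinates). Camera axes: x right, y up, looking along -z (the intrinsics and any distortion apply to the point x, -y, -z); pixel columns grow to the right and rows downward; lengths in mm; the calibration is good to about 2 mm. A picture is of the moment at which its call begins. There is no depth.
- manip.sign_off(): hands the job in; it is judged then, once.
The state is a dict: "t": time; "joint_positions": joint angles; "qvel": joint speeds; "tau": joint torques, N m; "eef_pos": TCP position; "ee_rot": TCP orientation; "force": force on the tool from outside, world axes, zero at the start; "ft_torque": the same for the moment, N m; "width": finger opening in mm; "grip_force": force on a finger pad.
Only numpy, scipy, OpenCV 4.12 (cv2) and the standard library are available. Lean on these libraries where they do the work, as an engineer would, in place of code of your own. Each camera call takes 0.05 s, during which the arm holds its last target. There are 200 camera calls.

## Working session

There is one attempt and no reset: what is moved stays moved. The work goes in short steps, Python scripts to look and compute and a shell command to move; the robot and the scene stay as the last step left them, time stands still between calls to the robot, and variables do not carry over. Pictures are saved under pics/ and viewed, at most 10 in all, crops included, and the job is handed in when it is done.

```bash
ls; mkdir -p pics; python3 - <<'E'
from plant import manip
import cv2,numpy as np
s=manip.sense();print({k:np.round(v,3) for k,v in s.items()})
for n in("side","top"):
    c=manip.read_camera(n);cv2.imwrite(f"pics/{n}0.png",c["frame"][:,:,::-1]);print(n,c["intrinsics"],np.round(c["T"],3),[k for k in c])
E
```

```text
pics
{'t': np.float64(0.0), 'joint_positions': array([ 1.052,  0.053,  1.614,  0.   ,  1.476, -0.119]), 'qvel': array([-0.   , -0.001, -0.001, -0.001, -0.   ,  0.001]), 'tau': array([-0.0000e+00, -3.9369e+01, -3.7017e+01, -0.0000e+00,  7.0000e-03,
       -0.0000e+00]), 'eef_pos': array([242.952, 575.132, 216.861]), 'ee_rot': array([ 0.199,  0.98 , -0.001, -0.   ]), 'force': array([-0.035,  0.126, -0.126]), 'ft_torque': array([-0.009,  0.012,  0.002]), 'grip_force': np.float64(0.0), 'width': np.float64(85.275)}
side [[448.29395787   0.         255.15347494]
 [  0.         448.29395787 195.15714901]
 [  0.           0.           1.        ]] [[-9.65000e-01  1.72000e-01 -1.97000e-01  3.47438e+02]
 [-2.62000e-01 -6.24000e-01  7.36000e-01  6.83044e+02]
 [ 3.00000e-03  7.62000e-01  6.47000e-01  7.06262e+02]
 [ 0.00000e+00  0.00000e+00  0.00000e+00  1.00000e+00]] ['frame', 'intrinsics', 'T']
top [[410.54305781   0.         260.96346145]
 [  0.         410.54305781 188.5383379 ]
 [  0.           0.           1.        ]] [[-2.10000e-02  9.95000e-01 -1.02000e-01  4.64069e+02]
 [-1.00000e+00 -2.00000e-02  7.00000e-03 -3.06550e+01]
 [ 5.00000e-03  1.02000e-01  9.95000e-01  8.96333e+02]
 [ 0.00000e+00  0.00000e+00  0.00000e+00  1.00000e+00]] ['frame', 'intrinsics', 'T']
```

View pics/top0.png

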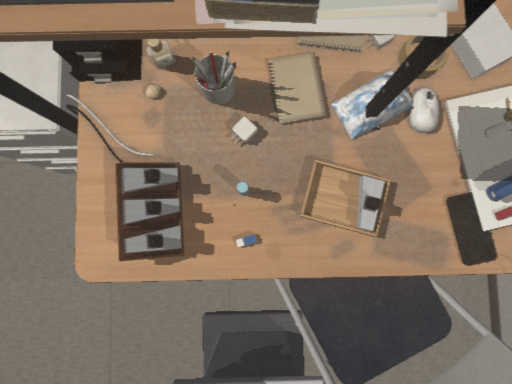

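View pics/side0.png

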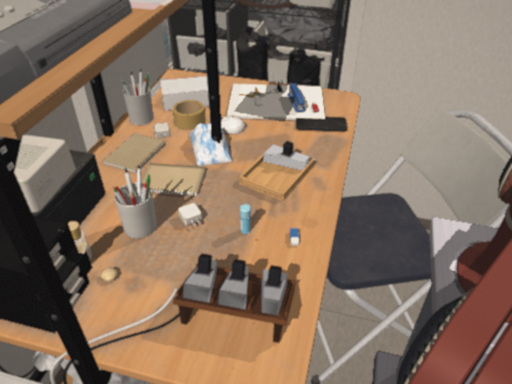

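The top view shows the stand at about (150,210) with three weights whose black blocks are near (153,176), (154,207) and (155,240). The tray is at (347,198), with weight_in at its right and its block at (371,203). The glue stick is at (243,188), the eraser at (247,241) and the charger at (244,129). In the side view the blocks are at (205,264), (238,269), (275,275) and (288,148).

```bash
cat > h.py <<'E'
import numpy as np,cv2
from plant import manip
from scipy.spatial.transform import Rotation as R
def grab(n):
    c=manip.read_camera(n); return c["frame"],c["intrinsics"],c["T"]
def ray(c,uv):
    _,K,T=c; d=np.array([(uv[0]-K[0,2])/K[0,0],-(uv[1]-K[1,2])/K[1,1],-1]); return T[:3,3],T[:3,:3]@d
def onz(c,uv,z):
    o,d=ray(c,uv); return o+d*(z-o[2])/d[2]
def tri(c1,u1,c2,u2):
    o1,d1=ray(c1,u1);o2,d2=ray(c2,u2)
    A=np.c_[d1,-d2];s=np.linalg.lstsq(A,o2-o1,rcond=None)[0]
    p,q=o1+s[0]*d1,o2+s[1]*d2
    return (p+q)/2,np.linalg.norm(p-q)
def proj(c,p):
    _,K,T=c; q=T[:3,:3].T@(np.asarray(p,float)-T[:3,3]); return np.array([K[0,2]-K[0,0]*q[0]/q[2],K[1,2]+K[1,1]*q[1]/q[2]])
E
python3 - <<'E'
from h import *
t=grab("top");s=grab("side");np.savez("f0.npz",t0=t[0],t1=t[1],t2=t[2],s0=s[0],s1=s[1],s2=s[2])
I=cv2.INTER_CUBIC
a=cv2.resize(t[0][150:270,105:200],None,fx=4,fy=4,interpolation=I);b=cv2.resize(t[0][150:245,295:395],None,fx=4,fy=4,interpolation=I)
o=np.zeros((480,780,3),np.uint8);o[:480,:380]=a;o[:380,380:780]=b;cv2.imwrite("pics/topz.png",o[:,:,::-1])
a=cv2.resize(s[0][240:345,165:305],None,fx=4,fy=4,interpolation=I);b=cv2.resize(s[0][138:203,230:320],None,fx=2.5,fy=2.5,interpolation=I)
o=np.zeros((600,560,3),np.uint8);o[:420]=a;o[420:420+b.shape[0],:b.shape[1]]=b;cv2.imwrite("pics/sidez.png",o[:,:,::-1])
E
```

```text
(no output)
```

View pics/topz.png

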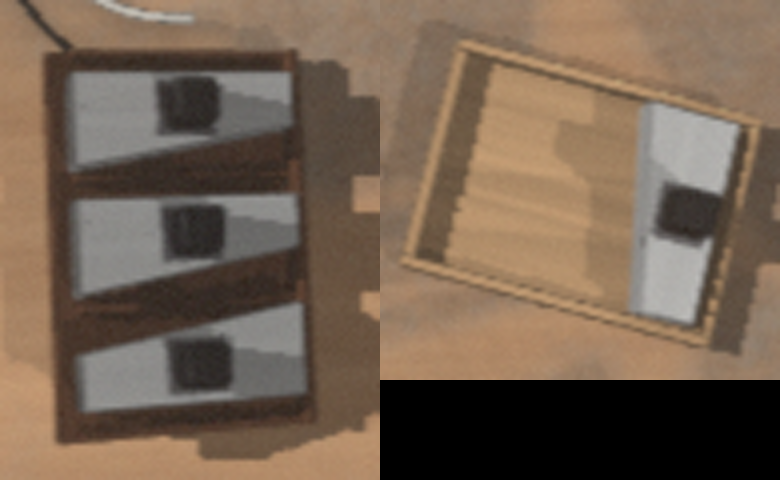

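View pics/sidez.png

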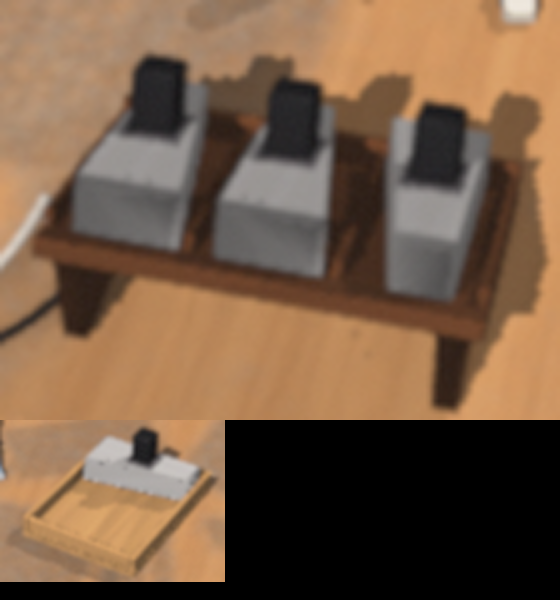

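The top crop shows the upper two bays with thick ends left, up the slope, and the bottom bay with its thick end right. weight_in has its thick end up, towards world +x, and its straight side to the right wall. The tray rim corners in crop pixels are (460,42), (760,122), (706,344) and (402,265). In the side crop the blocks are dark and separable.

```bash
cat > m.py <<'E'
from h import *
def blob(img,uv,r=14,th=62):
    u,v=map(int,uv);w=img[v-r:v+r+1,u-r:u+r+1].max(2)
    n,l,st,ce=cv2.connectedComponentsWithStats((w<th).astype(np.uint8))
    i=min(range(1,n),key=lambda k:np.hypot(*(ce[k]-r))-st[k,4]*.05); return ce[i]+[u-r,v-r],st[i]
E
python3 - <<'E'
from m import *
d=np.load("f0.npz");t=(d["t0"],d["t1"],d["t2"]);s=(d["s0"],d["s1"],d["s2"])
for n,ut,us in [("A",(152,176),(205,264)),("B",(153,207),(238,270)),("C",(155,240),(275,276)),("in",(371,203),(288,149))]:
    for th in(50,62,75):
        a,sa=blob(t[0],ut,th=th);b,sb=blob(s[0],us,th=th);p,e=tri(t,a,s,b)
        print(n,th,a.round(1),sa[2:],b.round(1),sb[2:],p.round(1),round(e,1))
print("tray rim z=24")
C=[np.array([x/4+q,y/4+150])-.4 for x,y,q in[(80,42,295),(380,122,295),(326,344,295),(22,265,295)]]
P=[onz(t,c,24) for c in C];print(np.round(P,1),np.mean(P,0))
for i in range(4):
    v=P[(i+1)%4]-P[i];print(np.hypot(*v[:2]),np.degrees(np.arctan2(v[1],v[0])))
print("stand upper edge z~70/low")
for x,y,z in[(45,55,70),(58,440,70),(297,50,28),(313,420,28)]: print(onz(t,(x/4+105-.4,y/4+150-.4),z).round(1))
print("weights straight edges")
for x,y in[(75,72),(292,72),(75,198),(296,198),(82,412),(308,395)]: print((x,y),tri(t,(x/4+104.6,y/4+149.6),t,(x/4+104.6,y/4+149.6))[1])
E
```

```text
A 50 [153.9 176.9] [11 11 67] [204.3 263.8] [ 14  18 211] [577.2 179.2  76. ] 3.0
A 62 [152.1 175.8] [ 15  13 151] [204.2 264.1] [ 15  19 227] [577.7 181.9  78.2] 0.1
A 75 [152.1 175.6] [ 15  14 187] [204.1 264.2] [ 16  20 242] [578.  181.9  77.9] 0.1
B 50 [154.4 207.6] [ 13  12 104] [237.9 269.6] [ 14  19 210] [514.2 177.2  77.5] 1.0
B 62 [153.6 207.3] [ 14  12 156] [237.8 269.8] [ 14  20 237] [514.4 178.5  78.4] 0.2
B 75 [153.2 207.3] [ 15  14 180] [237.8 269.8] [ 16  21 254] [514.4 179.   78.9] 0.1
C 50 [156.4 240.6] [12 11 91] [274.2 276.1] [ 14  19 207] [448.1 173.1  75.6] 0.2
C 62 [155.1 240.6] [ 15  12 159] [274.2 276.4] [ 14  19 225] [448.  175.2  77.3] 0.7
C 75 [154.7 240.7] [ 16  13 186] [274.2 276.6] [ 16  21 243] [447.8 175.9  77.8] 0.7
in 50 [370.5 207. ] [2 1 2] [287.5 148.4] [ 8 13 88] [ 511.  -259.9   54.3] 7.4
in 62 [372.2 202.9] [ 14  11 129] [287.5 148.5] [ 10  14 101] [ 515.9 -265.8   49.3] 0.3
in 75 [372.5 203. ] [ 17  13 164] [287.8 148.5] [ 10  14 112] [ 515.5 -266.4   49.1] 0.7
tray rim z=24
[[ 612.3 -153.1   24. ]
 [ 565.7 -312.5   24. ]
 [ 448.2 -277.7   24. ]
 [ 493.2 -118.3   24. ]] [ 529.83549635 -215.41251378   24.        ]
166.02078055913927 -106.2908407960633
122.54210663309362 163.51257957832743
165.643555508599 74.25269476999458
124.1127421067024 -16.3073482466036
stand upper edge z~70/low
[605.8 257.7  70. ]
[412.3 248.3  70. ]
[613. 138.  28.]
[417.2 129.7  28. ]
weights straight edges
(75, 72) 0.0
(292, 72) 0.0
(75, 198) 0.0
(296, 198) 0.0
(82, 412) 0.0
(308, 395) 0.0
```

```bash
cat >> h.py <<'E'
TR=np.radians(-16.2); SY=np.radians(92.7); TC=np.array([530,-215.3])
def rot_tray(yaw=TR):
    y=np.array([np.cos(yaw),np.sin(yaw),0]);z=np.array([0,0,-1.]);return R.from_matrix(np.c_[np.cross(y,z),y,z])
def stand_axes(yaw=SY,t=np.radians(25)):
    X=np.array([np.cos(yaw),np.sin(yaw),0]);Z=np.array([0,0,1.]);return X*np.cos(t)+Z*np.sin(t),Z*np.cos(t)-X*np.sin(t)
def rot_stand(yaw=SY):
    sl,n=stand_axes(yaw);return R.from_matrix(np.c_[np.cross(-sl,-n),-sl,-n])
def tw(x,y,z):  # tray coords -> world
    c,s=np.cos(TR),np.sin(TR);return np.array([TC[0]+c*x-s*y,TC[1]+s*x+c*y,z])
def go(p,rot):
    s=manip.sense();R0=R.from_quat(s["ee_rot"]);d=R0.inv().apply(np.asarray(p)-s["eef_pos"])/10;w=(R0.inv()*rot).as_rotvec()
    print("shift cm",d.round(2),"rot",w.round(3),"deg",np.degrees(np.linalg.norm(w)).round(1),"t",round(float(s["t"]),2))
E
python3 - <<'E'
from m import *
d=np.load("f0.npz");t=(d["t0"],d["t1"],d["t2"]);s=(d["s0"],d["s1"],d["s2"])
P={"A":(577.8,181.9,78.2),"B":(514.4,178.8,78.6),"C":(447.9,175.6,77.6)}
E={"A":((75,72),(292,72)),"B":((75,198),(296,198)),"C":((82,412),(308,395))}
sl,n=stand_axes()
for k in P:
    c=np.array(P[k]);q=c-16*n;X=[]
    for x,y in E[k]:
        o,dd=ray(t,(x/4+104.6,y/4+149.6));X.append(o+dd*((q-o)@n)/(dd@n))
    v=X[0]-X[1];print(k,"yaw",np.degrees(np.arctan2(v[1],v[0]*1/1)).round(1),"horiz/slope len",np.linalg.norm(v).round(1),"origin",(c-46*n).round(1),"ends rel centre",[(x-q)@sl for x in X],"straight side dist",[np.dot(x-q,np.cross(sl,n)) for x in X])
go(tw(.5,-52.6,130),rot_tray())
E
```

```text
A yaw 93.0 horiz/slope len 109.2 origin [576.9 201.3  36.5] ends rel centre [np.float64(52.55396335131096), np.float64(-56.63318626843713)] straight side dist [np.float64(18.9899842557421), np.float64(19.46513444575415)]
B yaw 90.9 horiz/slope len 110.1 origin [513.5 198.2  36.9] ends rel centre [np.float64(54.569395518735284), np.float64(-55.53342956889432)] straight side dist [np.float64(19.44421244901277), np.float64(16.263104505013736)]
C yaw 92.3 horiz/slope len 111.7 origin [447.  195.   35.9] ends rel centre [np.float64(55.06814078405889), np.float64(-56.63885310271121)] straight side dist [np.float64(-18.679434123738925), np.float64(-19.374429867717204)]
shift cm [-57.87 -66.87   8.81] rot [-1.000e-03  1.000e-03  1.454e+00] deg 83.3 t 0.2
```

```bash
python3 -m creep '[[[-2,-2,0,0,0,0.05,5],[-6,-7,0,0,0,0.15,5],[-10,-11.5,0,0,0,0.3,5],[-14,-16,0,0,0,0.45,5],[-18,-20.5,0,0,0,0.6,5],[-22,-25.5,0,0,0,0.75,5],[-26,-30,0,0,0,0.9,5],[-30,-34.5,0,0,0,1.05,5],[-33,-38,0,0,0,1.2,5],[-35,-40,0,0,0,1.3,5]]]' 40
python3 - <<'E'
from h import *
go(tw(.5,-52.6,130),rot_tray())
E
```

```text
t: 1.45
eef_pos: [410.2, 68.9, 218.1]
ee_rot: [0.753, 0.658, 0.0, 0.0]
force: [-0.9, 0.2, 0.3]
width: 50.0
grip_force: 0.0
shift cm [-31.76  14.97   8.82] rot [0.    0.    0.148] deg 8.5 t 1.45
```

```bash
python3 -m creep '[[[-4,2,1,0,0,0.03,5],[-9,4,2.5,0,0,0.06,5],[-14,6.5,4,0,0,0.09,5],[-19,9,5.5,0,0,0.12,5],[-24,11.5,7,0,0,0.148,5],[-28,13.5,8,0,0,0.148,5],[-31,14.7,8.6,0,0,0.148,5],[-31.76,14.97,8.82,0,0,0.148,5],[-31.76,14.97,8.82,0,0,0.148,5],[-31.76,14.97,8.82,0,0,0.148,5]]]'
python3 - <<'E'
from h import *
go(tw(.5,-52.6,57),rot_tray()); t=grab("top");s=grab("side")
for n,c,(x,y,w,h) in(("t",t,(295,150,110,100)),("s",s,(230,100,100,110))):
    cv2.imwrite(f"pics/g1{n}.png",c[0][y:y+h,x:x+w,::-1])
a=cv2.resize(t[0][140:250,290:400],None,fx=3.5,fy=3.5);b=cv2.resize(s[0][95:205,225:335],None,fx=3.5,fy=3.5)
cv2.imwrite("pics/g1.png",np.hstack([a,b])[:,:,::-1])
E
```

```text
t: 2.7
eef_pos: [517.5, -262.2, 130.2]
ee_rot: [0.798, 0.603, 0.0, 0.0]
force: [-0.3, 0.2, -0.7]
width: 49.8
grip_force: 0.0
shift cm [-0.41 -0.07  7.32] rot [ 0.    -0.     0.007] deg 0.4 t 2.7
```

View pics/g1.png

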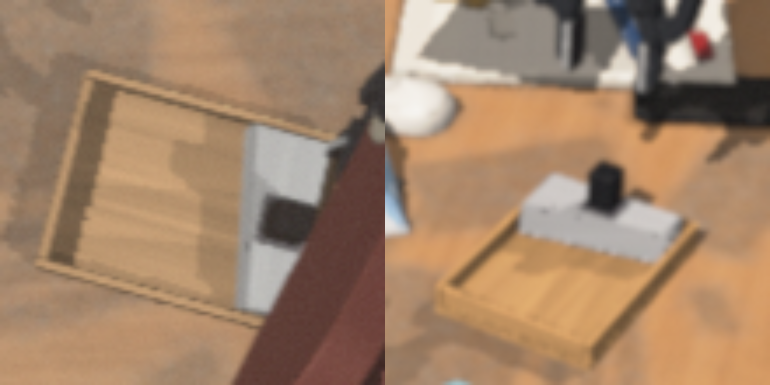

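The picture shows the open fingers above the tray at crop pixels (565,50) and (650,70), either side of weight_in's block at (603,188). I'll descend and grip.

```bash
python3 -m creep '[[[-0.41,-0.07,1.5,0,0,0.007,5],[-0.41,-0.07,3.5,0,0,0.007,5],[-0.41,-0.07,5.5,0,0,0.007,5],[-0.41,-0.07,7,0,0,0.007,5],[-0.41,-0.07,7.32,0,0,0.007,5],[-0.41,-0.07,7.32,0,0,0.007,3.5],[-0.41,-0.07,7.32,0,0,0.007,1.8],[-0.41,-0.07,7.32,0,0,0.007,1.8],[-0.41,-0.07,7.32,0,0,0.007,1.8],[-0.41,-0.07,7.32,0,0,0.007,1.8]]]' 30
```

```text
t: 4.05
eef_pos: [515.9, -267.0, 56.9]
ee_rot: [0.8, 0.6, 0.0, 0.0]
force: [0.3, 0.2, -0.3]
width: 18.0
grip_force: 0.0
```

```bash
python3 - <<'E'
from h import *
print(manip.sense()["width"],manip.sense()["grip_force"])
t=grab("top");s=grab("side")
a=cv2.resize(t[0][140:250,290:400],None,fx=3.5,fy=3.5);b=cv2.resize(s[0][95:205,225:335],None,fx=3.5,fy=3.5)
cv2.imwrite("pics/g2.png",np.hstack([a,b])[:,:,::-1])
E
```

```text
18.03342033624753 0.0
```

View pics/g2.png

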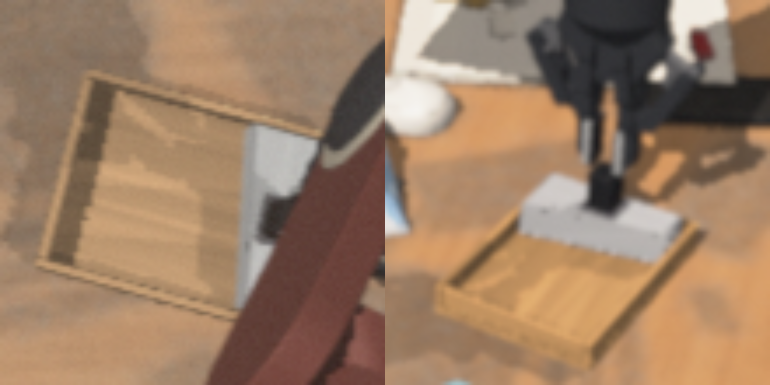

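The right side of the picture shows the closed fingertips ending at crop (590,160) and (620,165), right at the block's top edge, so they hold nothing. I'll compare this with where the tips should project.

```bash
python3 - <<'E'
from h import *
s=grab("side");st=manip.sense();Rm=R.from_quat(st["ee_rot"]).as_matrix();p=st["eef_pos"]
for k in(-9,9):
  for dz in(-20,0,17): print(k,dz,proj(s,p+Rm[:,1]*k+Rm[:,2]*dz).round(1))
print("block top ctr pred",proj(s,[515.7,-266,66]).round(1),proj(s,[515.7,-266,36]).round(1))
x0,y0=262,115
im=cv2.resize(s[0][y0:y0+60,x0:x0+60],None,fx=10,fy=10,interpolation=cv2.INTER_CUBIC)
cv2.imwrite("pics/g3.png",im[:,:,::-1])
E
```

```text
-9 -20 [291.3 140.3]
-9 0 [290.8 146.9]
-9 17 [290.5 152.4]
9 -20 [285.  138.3]
9 0 [284.7 144.8]
9 17 [284.4 150.3]
block top ctr pred [287.9 143. ] [287.3 152.7]
```

View pics/g3.png

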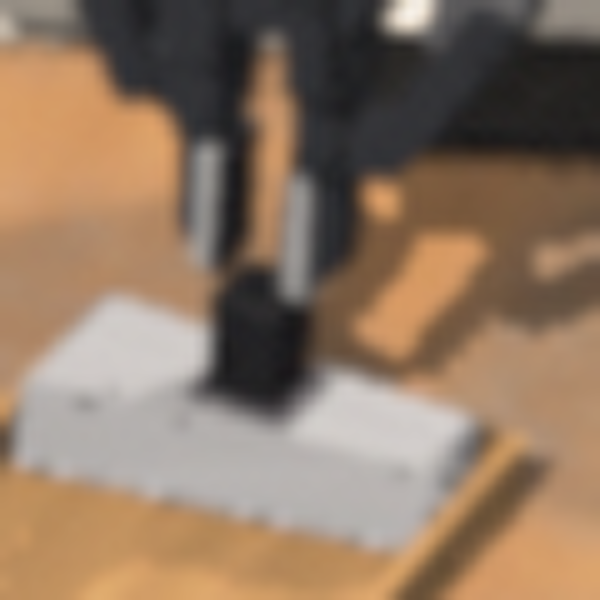

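In the zoom the fingertips end at full pixels (282.5,142) and (291.5,145), about 8 px above the prediction. Either they are really some 20 mm higher, or they are behind the block. I'll lift, open wide and triangulate a fingertip from both views.

```bash
python3 -m creep '[[[0,0,-1,0,0,0,4],[0,0,-2.5,0,0,0,6],[0,0,-4,0,0,0,8.5],[0,0,-5,0,0,0,8.5],[0,0,-5,0,0,0,8.5],[0,0,-5,0,0,0,8.5],[0,0,-5,0,0,0,8.5],[0,0,-5,0,0,0,8.5],[0,0,-5,0,0,0,8.5],[0,0,-5,0,0,0,8.5]]]' 30
python3 - <<'E'
from h import *
t=grab("top");s=grab("side");st=manip.sense();Rm=R.from_quat(st["ee_rot"]).as_matrix();p=st["eef_pos"]
np.savez("f1.npz",t0=t[0],t1=t[1],t2=t[2],s0=s[0],s1=s[1],s2=s[2])
for c in(t,s):
 for k in(-42,42): print(k,[proj(c,p+Rm[:,1]*k+Rm[:,2]*dz).round(1) for dz in(-20,0,4,17)])
a=cv2.resize(t[0][155:255,345:425],None,fx=5,fy=5,interpolation=cv2.INTER_CUBIC);b=cv2.resize(s[0][85:165,250:330],None,fx=5,fy=5,interpolation=cv2.INTER_CUBIC)
o=np.zeros((500,800,3),np.uint8);o[:500,:400]=a;o[:400,400:]=b
cv2.imwrite("pics/g4.png",o[:,:,::-1])
E
```

```text
t: 5.45
eef_pos: [515.7, -267.0, 106.6]
ee_rot: [0.8, 0.6, -0.0, -0.0]
force: [0.2, -1.2, 0.0]
width: 85.0
grip_force: 0.0
-42 [array([378.9, 221.9]), array([375.9, 222.1]), array([375.3, 222.1]), array([373.5, 222.3])]
42 [array([389.2, 178.9]), array([386. , 180.2]), array([385.4, 180.4]), array([383.3, 181.2])]
-42 [array([304.4, 127. ]), array([303.8, 134. ]), array([303.7, 135.4]), array([303.3, 139.8])]
42 [array([274.4, 117.6]), array([274.1, 124.5]), array([274.1, 125.9]), array([273.9, 130.3])]
```

View pics/g4.png

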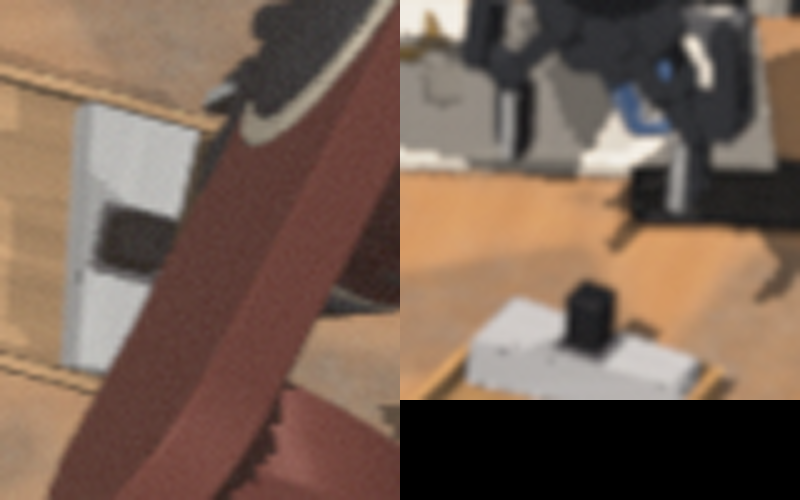

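```bash
python3 - <<'E'
from m import *
d=np.load("f1.npz");t=(d["t0"],d["t1"],d["t2"]);s=(d["s0"],d["s1"],d["s2"])
p,e=tri(t,(389,174.4),s,(272,116));st=manip.sense();Rm=R.from_quat(st["ee_rot"])
print(p.round(1),e.round(1),"in tool axes rel TCP",Rm.inv().apply(p-st["eef_pos"]).round(1))
# midpoint of both side-view tips, cast on the vertical plane y through TCP
for m,dz in(((289,121.5),"open"),((287,143.7),"closed")):
    print(dz,onz(s,m,80 if dz=="closed" else 125).round(1),onz(s,m,60 if dz=="closed" else 105).round(1))
E
```

```text
[ 563.1 -277.5  131.2] 2.0 in tool axes rel TCP [  3.2  48.3 -24.5]
open [ 517.4 -273.2  125. ] [ 523.3 -306.1  105. ]
closed [ 513.5 -241.8   80. ] [ 518.8 -271.3   60. ]
```

The triangulated fingertip lies 24.5 mm behind the TCP when open, while x and y agree within about 3 mm. So the tips sit about 24 mm higher than the text says. I'll descend lower, in steps, and watch the force.

```bash
python3 -m creep '[[[0,0,1.5,0,0,0,4],[0,0,3.5,0,0,0,4],[0,0,5,0,0,0,4],[0,0,5.6,0,0,0,4],[0,0,5.6,0,0,0,4],[0,0,5.6,0,0,0,2.5],[0,0,5.6,0,0,0,1.6],[0,0,5.6,0,0,0,1.6],[0,0,5.6,0,0,0,1.6],[0,0,5.6,0,0,0,1.6]]]' 30
```

```text
t: 6.8
eef_pos: [516.1, -267.3, 51.6]
ee_rot: [0.8, 0.6, 0.0, 0.001]
force: [-1.6, 0.1, 5.4]
width: 20.7
grip_force: 30.0
```

```bash
python3 -m creep '[[[-0.1,0,0,0,0,0,1.6],[-0.2,0,0,0,0,0,1.6],[-0.3,0,0,0,0,0,1.6],[-0.4,0,0,0,0,0,1.6],[-0.5,0,0,0,0,0,1.6],[-0.55,0,0,0,0,0,1.6],[-0.6,0,0,0,0,0,1.6],[-0.65,0,0,0,0,0,1.6],[-0.65,0,0,0,0,0,1.6],[-0.65,0,0,0,0,0,1.6]]]' 30
python3 - <<'E'
from m import *
s=manip.sense();print(s["force"].round(1),s["ft_torque"].round(2),s["eef_pos"].round(1))
c=grab("side");t=grab("top")
np.savez("f2.npz",t0=t[0],t1=t[1],t2=t[2],s0=c[0],s1=c[1],s2=c[2])
im=cv2.resize(c[0][120:180,250:330],None,fx=7,fy=7,interpolation=cv2.INTER_CUBIC);cv2.imwrite("pics/g5.png",im[:,:,::-1])
E
```

```text
t: 8.05
eef_pos: [515.0, -271.4, 52.5]
ee_rot: [0.8, 0.6, 0.002, -0.001]
force: [-2.0, 8.2, 11.7]
width: 20.7
grip_force: 30.6
[-2.   8.2 11.7] [ 1.59  0.34 -0.01] [ 515.  -271.4   52.5]
```

View pics/g5.png

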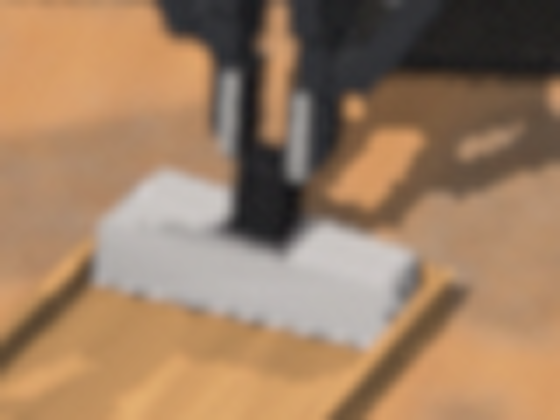

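The fingers grip the upper part of weight_in's block, with the tips at crop (228,150) and (298,180). The weight has moved towards the wall. I'll relieve the downward pressure and push on to the wall.

```bash
python3 -m creep '[[[0,0,-0.1,0,0,0,1.6],[0,0,-0.15,0,0,0,1.6],[-0.05,0,-0.15,0,0,0,1.6],[-0.1,0,-0.15,0,0,0,1.6],[-0.2,0,-0.15,0,0,0,1.6],[-0.25,0,-0.15,0,0,0,1.6],[-0.3,0,-0.15,0,0,0,1.6],[-0.35,0,-0.15,0,0,0,1.6],[-0.35,0,-0.15,0,0,0,1.6],[-0.35,0,-0.15,0,0,0,1.6]]]' 30
python3 - <<'E'
from m import *
s=manip.sense();print(s["force"].round(1),s["ft_torque"].round(2),s["eef_pos"].round(1))
c=np.cos(TR),np.sin(TR);d=s["eef_pos"][:2]-TC;print("tray xy",d@c,d@np.array([-c[1],c[0]]))
E
```

```text
t: 9.4
eef_pos: [513.0, -276.3, 52.4]
ee_rot: [0.8, 0.6, 0.0, -0.0]
force: [0.9, 6.5, 3.5]
width: 20.6
grip_force: 30.3
[0.9 6.5 3.5] [ 1.06 -0.02 -0.  ] [ 513.  -276.3   52.4]
tray xy 0.7320419669113014 -63.28352222588427
```

```bash
python3 -m creep '[[[0,0,0,0,0,0,1.6],[-0.05,0,0,0,0,0,1.6],[-0.1,0,0,0,0,0,1.6],[-0.15,0,0,0,0,0,1.6],[-0.2,0,0,0,0,0,1.6],[-0.25,0,0,0,0,0,1.6],[-0.3,0,0,0,0,0,1.6],[-0.3,0,0,0,0,0,1.6],[-0.3,0,0,0,0,0,1.6],[-0.3,0,0,0,0,0,1.6]]]' 30
python3 - <<'E'
from m import *
s=manip.sense();print(s["force"].round(1),s["ft_torque"].round(2),s["eef_pos"].round(1))
c=np.cos(TR),np.sin(TR);d=s["eef_pos"][:2]-TC;print("tray xy",d@c,d@np.array([-c[1],c[0]]))
E
```

```text
t: 10.65
eef_pos: [512.8, -278.1, 52.5]
ee_rot: [0.8, 0.6, 0.001, -0.001]
force: [1.6, 7.8, 4.8]
width: 20.7
grip_force: 30.4
[1.6 7.8 4.8] [ 1.62 -0.23 -0.16] [ 512.8 -278.1   52.5]
tray xy 0.9699672373926665 -65.11425205612207
```

```bash
python3 -m creep '[[[0.2,0,0,0,0,0,2.0],[0.3,0,0,0,0,0,3],[0.3,0,0,0,0,0,4],[0.3,0,-0.5,0,0,0,4.5],[0.3,0,-2,0,0,0,5],[0.3,0,-4.5,0,0,0,5],[0.3,0,-7.5,0,0,0,5],[0.3,0,-10.5,0,0,0,5],[0.3,0,-12.5,0,0,0,5],[0.3,0,-13,0,0,0,5]]]'
python3 - <<'E'
from h import *
sl,n=stand_axes();o=np.array([576.9,201.3,37.5])
for h in(36,96): print((o+n*h).round(1)); go(o+n*h,rot_stand())
E
```

```text
t: 11.9
eef_pos: [513.8, -277.2, 184.6]
ee_rot: [0.8, 0.6, 0.0, 0.002]
force: [-0.3, -0.7, -0.3]
width: 49.9
grip_force: 0.0
[577.6 186.1  70.1]
shift cm [46.28 -6.89 11.36] rot [0.382 0.269 1.219] deg 74.8 t 11.9
[578.8 160.8 124.5]
shift cm [43.87 -6.05  5.93] rot [0.382 0.269 1.219] deg 74.8 t 11.9
```

```bash
python3 -m creep '[[[3,-0.5,0,0.02,0.015,0.07,5],[8,-1.2,0,0.06,0.04,0.19,5],[14,-2,0,0.11,0.08,0.35,5],[20,-3,0,0.165,0.115,0.52,5],[26,-3.8,0,0.22,0.155,0.7,5],[32,-4.6,1,0.275,0.19,0.87,5],[37,-5.2,2.5,0.325,0.23,1.04,5],[41,-5.8,4.5,0.36,0.255,1.15,5],[43.5,-6.05,5.6,0.382,0.269,1.219,5],[43.87,-6.05,5.93,0.382,0.269,1.219,5]]]'
python3 - <<'E'
from m import *
t=grab("top");s=grab("side")
np.savez("f3.npz",t0=t[0],t1=t[1],t2=t[2],s0=s[0],s1=s[1],s2=s[2])
# weight_in check
a,sa=blob(t[0],(376,205),th=75);b,sb=blob(s[0],(289,145),th=75);p,e=tri(t,a,s,b);c=np.array([np.cos(TR),np.sin(TR)]);d=p[:2]-TC
print("in",a.round(1),sa[2:],b.round(1),sb[2:],p.round(1),e.round(1),"tray",d@c,d@np.array([-c[1],c[0]]))
sl,n=stand_axes();o=np.array([576.9,201.3,37.5]);go(o+n*96,rot_stand());st=manip.sense();print(st["joint_positions"].round(2),st["eef_pos"].round(1))
E
```

```text
t: 13.15
eef_pos: [576.0, 162.4, 120.4]
ee_rot: [0.976, 0.024, -0.009, -0.217]
force: [0.1, -0.3, -0.2]
width: 50.1
grip_force: 0.0
in [375.2 203.4] [ 16  14 174] [288.5 147.8] [ 13  15 136] [ 514.7 -272.5   47.4] 0.7 tray 1.2741207623075654 -59.19207642331173
shift cm [ 0.15 -0.05 -0.26] rot [-0.001  0.005 -0.   ] deg 0.3 t 13.25
[-0.06  0.07  1.81  0.45  1.34  1.34] [577.2 161.4 121.9]
```

```bash
python3 -m creep '[[[0,0,0,0,0,0,5],[0,0,0,0,0,0,8],[0,0,0,0,0,0,8],[0,0,0,0,0,0,8],[0,0,0,0,0,0,8],[0,0,0,0,0,0,8],[0,0,0,0,0,0,8],[0,0,0,0,0,0,8],[0,0,0,0,0,0,8],[0,0,0,0,0,0,8]]]'
python3 - <<'E'
from m import *
t=grab("top");s=grab("side");np.savez("f4.npz",t0=t[0],t1=t[1],t2=t[2],s0=s[0],s1=s[1],s2=s[2])
st=manip.sense();Rm=R.from_quat(st["ee_rot"]).as_matrix();p=st["eef_pos"];print(p.round(1),st["width"])
d=np.load("f3.npz")
for nm,c,k in(("top",t,"t0"),("side",s,"s0")):
    m=(cv2.absdiff(c[0],d[k]).max(2)>25).astype(np.uint8);m=cv2.morphologyEx(m,cv2.MORPH_OPEN,np.ones((2,2),np.uint8))
    n,l,stt,ce=cv2.connectedComponentsWithStats(m)
    print(nm,[(stt[i].tolist(),ce[i].round(0).tolist()) for i in range(1,n) if stt[i,4]>12])
    for w in(25,40): print(w,[[proj(c,p+Rm[:,1]*q+Rm[:,2]*dz).round(0).tolist() for dz in(-40,-22,-6,17)] for q in(-w-5,w+5)])
E
```

```text
t: 14.5
eef_pos: [577.8, 161.5, 122.9]
ee_rot: [0.976, 0.023, -0.007, -0.217]
force: [0.1, -0.5, -0.4]
width: 80.1
grip_force: 0.0
[577.8 161.5 122.9] 80.01227595436194
top [([171, 91, 12, 6, 25], [177.0, 93.0]), ([183, 98, 16, 6, 32], [190.0, 100.0]), ([200, 103, 9, 4, 18], [204.0, 104.0]), ([246, 114, 11, 7, 23], [251.0, 117.0]), ([123, 153, 16, 11, 82], [129.0, 157.0]), ([140, 153, 13, 9, 49], [145.0, 157.0]), ([136, 161, 11, 5, 34], [140.0, 164.0]), ([124, 169, 7, 6, 40], [127.0, 171.0]), ([202, 172, 6, 3, 13], [204.0, 173.0]), ([132, 174, 6, 3, 14], [134.0, 175.0]), ([140, 174, 6, 4, 18], [142.0, 175.0]), ([262, 189, 7, 2, 14], [265.0, 190.0]), ([266, 202, 6, 4, 21], [269.0, 203.0]), ([436, 204, 16, 33, 89], [445.0, 219.0]), ([378, 239, 4, 8, 19], [379.0, 243.0]), ([451, 241, 11, 34, 78], [457.0, 257.0]), ([381, 248, 9, 22, 54], [385.0, 259.0])]
25 [[[144.0, 169.0], [142.0, 170.0], [141.0, 172.0], [139.0, 174.0]], [[178.0, 169.0], [175.0, 171.0], [173.0, 172.0], [170.0, 174.0]]]
40 [[[135.0, 169.0], [134.0, 170.0], [133.0, 172.0], [131.0, 174.0]], [[185.0, 169.0], [183.0, 171.0]
[... 1261 characters left out ...]
, 25], [200.0, 194.0]), ([278, 193, 8, 7, 21], [281.0, 196.0]), ([221, 197, 5, 7, 23], [223.0, 200.0]), ([190, 200, 33, 41, 579], [206.0, 221.0]), ([198, 202, 8, 9, 34], [202.0, 206.0]), ([198, 214, 8, 3, 18], [202.0, 215.0]), ([260, 216, 7, 7, 26], [263.0, 219.0]), ([241, 226, 8, 10, 53], [244.0, 230.0]), ([245, 237, 9, 6, 33], [248.0, 240.0]), ([142, 284, 10, 6, 37], [147.0, 286.0]), ([122, 332, 7, 4, 18], [125.0, 334.0])]
25 [[[203.0, 224.0], [202.0, 233.0], [201.0, 242.0], [201.0, 254.0]], [[213.0, 214.0], [212.0, 223.0], [211.0, 231.0], [211.0, 242.0]]]
40 [[[200.0, 226.0], [199.0, 236.0], [199.0, 245.0], [198.0, 258.0]], [[215.0, 211.0], [214.0, 220.0], [214.0, 228.0], [213.0, 240.0]]]
```

weight_in is now against the wall, at tray y = -59.2. Next I'll descend along the stand's normal with wide jaws.

```bash
python3 - <<'E'
from h import *
sl,n=stand_axes();o=np.array([576.9,201.3,37.5])+[0,-5,-1]
for h in(40,36): go(o+n*h,rot_stand())
E
```

```text
shift cm [0.09 0.51 5.3 ] rot [-0.002  0.003 -0.001] deg 0.2 t 14.6
shift cm [0.09 0.51 5.7 ] rot [-0.002  0.003 -0.001] deg 0.2 t 14.6
```

```bash
python3 -m creep '[[[0.09,0.5,1,0,0,0,6],[0.09,0.5,2.5,0,0,0,6],[0.09,0.5,4,0,0,0,6],[0.09,0.5,5,0,0,0,6],[0.09,0.5,5.3,0,0,0,6],[0.09,0.5,5.3,0,0,0,6],[0.09,0.5,5.3,0,0,0,4],[0.09,0.5,5.3,0,0,0,3.5],[0.09,0.5,5.3,0,0,0,3.5],[0.09,0.5,5.3,0,0,0,3.5]]]'
python3 - <<'E'
from h import *
s=manip.sense();Rm=R.from_quat(s["ee_rot"]);print("force tool axes",Rm.inv().apply(s["force"]).round(1))
sl,n=stand_axes();o=np.array([576.9,201.3,37.5])+[0,-5,-1];go(o+n*36,rot_stand())
E
```

```text
t: 15.85
eef_pos: [577.8, 179.4, 73.0]
ee_rot: [0.976, 0.023, -0.006, -0.217]
force: [-0.3, 1.0, -0.5]
width: 34.7
grip_force: 0.0
force tool axes [-0.3 -0.7  0.9]
shift cm [-0.01  0.01  0.42] rot [-0.002  0.002 -0.001] deg 0.2 t 15.85
```

```bash
python3 -m creep '[[[0,0,0.2,0,0,0,3.5],[0,0,0.4,0,0,0,3.5],[0,0,0.4,0,0,0,3],[0,0,0.4,0,0,0,2.6],[0,0,0.4,0,0,0,2.3],[0,0,0.4,0,0,0,2.0],[0,0,0.4,0,0,0,1.6],[0,0,0.4,0,0,0,1.6],[0,0,0.4,0,0,0,1.6],[0,0,0.4,0,0,0,1.6]]]' 40
python3 - <<'E'
from h import *
s=manip.sense();Rm=R.from_quat(s["ee_rot"]);print("force tool axes",Rm.inv().apply(s["force"]).round(1))
E
```

```text
t: 17.1
eef_pos: [577.7, 182.4, 70.3]
ee_rot: [0.976, 0.023, -0.006, -0.219]
force: [-1.4, 4.6, 6.0]
width: 21.3
grip_force: 39.3
force tool axes [-1.2 -6.8 -3.5]
```

Gripped (width 21.3). Now lift and transfer to slot 2.

```bash
python3 -m creep '[[[0,0,0,0,0,0,1.6],[0,0,0,0,0,0,1.6],[0,0,-0.5,0,0,0,1.6],[0,0,-1.5,0,0,0,1.6],[0,0,-3,0,0,0,1.6],[0,0,-5,0,0,0,1.6],[0,0,-7,0,0,0,1.6],[0,0,-9,0,0,0,1.6],[0,0,-11,0,0,0,1.6],[0,0,-12,0,0,0,1.6]]]' 80
python3 - <<'E'
from h import *
go(tw(0.5,-14,170),rot_tray());go(tw(0.5,-14,80),rot_tray())
print(proj(grab("top"),[0,0,0])[:0], onz(grab("top"),(243,188),68).round(0))
E
```

```text
t: 18.35
eef_pos: [581.2, 129.6, 179.9]
ee_rot: [0.976, 0.023, -0.005, -0.217]
force: [-0.3, 0.5, -1.9]
width: 20.1
grip_force: 80.3
shift cm [ -7.13  32.62 -14.18] rot [-0.38  -0.271 -1.22 ] deg 74.9 t 18.35
shift cm [-7.12 36.43 -6.02] rot [-0.38  -0.271 -1.22 ] deg 74.9 t 18.35
[] [550.   0.  68.]
```

```bash
python3 -m creep '[[[-0.3,1.2,-0.5,-0.015,-0.01,-0.05,1.6],[-1,4.5,-2,-0.05,-0.04,-0.17,1.6],[-1.9,8.5,-3.7,-0.1,-0.07,-0.32,1.6],[-2.8,13,-5.6,-0.15,-0.11,-0.49,1.6],[-3.8,17.5,-7.6,-0.205,-0.146,-0.66,1.6],[-4.8,22,-9.5,-0.26,-0.185,-0.83,1.6],[-5.7,26.2,-11.4,-0.31,-0.22,-1,1.6],[-6.5,29.7,-12.9,-0.35,-0.25,-1.12,1.6],[-7,32,-13.9,-0.375,-0.268,-1.205,1.6],[-7.13,32.62,-14.18,-0.38,-0.271,-1.22,1.6]]]'
python3 - <<'E'
from h import *
go(tw(0.5,-14,80),rot_tray());go(tw(0.5,-14,45),rot_tray());s=manip.sense();print(s["force"],s["ft_torque"],s["width"])
E
```

```text
t: 19.7
eef_pos: [525.2, -228.3, 167.0]
ee_rot: [0.8, 0.6, -0.001, -0.002]
force: [0.9, 0.5, -2.9]
width: 19.6
grip_force: 80.2
shift cm [-0.03  0.18  8.69] rot [-0.004 -0.001 -0.001] deg 0.3 t 19.7
shift cm [-0.03  0.2  12.19] rot [-0.004 -0.001 -0.001] deg 0.3 t 19.7
[ 0.85502234  0.46629607 -2.90102172] [ 0.00765951 -0.00454255 -0.01619418] 19.559407952149098
```

```bash
python3 -m creep '[[[0,0.2,1.5,0,0,0,1.6],[0,0.2,4,0,0,0,1.6],[0,0.2,6.5,0,0,0,1.6],[0,0.2,8.7,0,0,0,1.6],[0,0.2,10,0,0,0,1.6],[0,0.2,10.8,0,0,0,1.6],[0,0.2,11.3,0,0,0,1.6],[0,0.2,11.6,0,0,0,1.6],[0,0.2,11.8,0,0,0,1.6],[0,0.2,11.8,0,0,0,1.6]]]'
python3 - <<'E'
from h import *
s=manip.sense();print(s["force"].round(1),s["ft_torque"].round(2),s["eef_pos"])
t=grab("top");c=grab("side");np.savez("f5.npz",t0=t[0],t1=t[1],t2=t[2],s0=c[0],s1=c[1],s2=c[2])
E
```

```text
t: 20.95
eef_pos: [527.7, -228.8, 50.2]
ee_rot: [0.8, 0.6, -0.001, -0.001]
force: [0.5, 0.2, -3.8]
width: 19.6
grip_force: 80.1
[ 0.5  0.2 -3.8] [-0.04  0.02  0.  ] [ 527.70716575 -228.81149772   50.22978591]
```

```bash
python3 -m creep '[[[0,0,0.1,0,0,0,1.6],[0,0,0.2,0,0,0,1.6],[0,0,0.3,0,0,0,1.6],[0,0,0.4,0,0,0,1.6],[0,0,0.5,0,0,0,1.6],[0,0,0.55,0,0,0,1.6],[0,0,0.6,0,0,0,1.6],[0,0,0.6,0,0,0,1.6],[0,0,0.6,0,0,0,1.6],[0,0,0.6,0,0,0,1.6]]]'
```

```text
t: 22.3
eef_pos: [527.6, -228.7, 44.1]
ee_rot: [0.8, 0.601, -0.001, -0.001]
force: [-0.3, 0.4, -2.4]
width: 19.3
grip_force: 80.1
```

```bash
python3 -m creep '[[[0,0,0.1,0,0,0,1.6],[0,0,0.2,0,0,0,1.6],[-0.1,0,0.2,0,0,0,1.6],[-0.2,0,0.2,0,0,0,1.6],[-0.3,0,0.2,0,0,0,1.6],[-0.4,0,0.2,0,0,0,1.6],[-0.5,0,0.2,0,0,0,1.6],[-0.6,0,0.2,0,0,0,1.6],[-0.6,0,0.2,0,0,0,1.6],[-0.6,0,0.2,0,0,0,1.6]]]'
python3 - <<'E'
from h import *
s=manip.sense();R0=R.from_quat(s["ee_rot"]);print(R0.inv().apply(s["force"]).round(1),R0.inv().apply(s["ft_torque"]).round(2),s["eef_pos"])
c=np.array([np.cos(TR),np.sin(TR)]);d=s["eef_pos"][:2]-TC;print("tray xy",d@c,d@np.array([-c[1],c[0]]))
E
```

```text
t: 23.55
eef_pos: [526.8, -234.7, 42.7]
ee_rot: [0.8, 0.6, -0.0, -0.0]
force: [1.2, 4.4, 5.0]
width: 19.8
grip_force: 81.2
[ 4.6 -0.  -5. ] [0.06 0.79 0.01] [ 526.75080274 -234.70346006   42.69539165]
tray xy 2.2932091669978547 -19.539517311327668
```

```bash
python3 -m creep '[[[-0.05,-0.05,-0.05,0,0,0,1.6],[-0.1,-0.1,-0.05,0,0,0,1.6],[-0.15,-0.1,-0.05,0,0,0,1.6],[-0.2,-0.1,-0.05,0,0,0,1.6],[-0.25,-0.1,-0.05,0,0,0,1.6],[-0.3,-0.1,-0.05,0,0,0,1.6],[-0.35,-0.1,-0.05,0,0,0,1.6],[-0.4,-0.1,-0.05,0,0,0,1.6],[-0.4,-0.1,-0.05,0,0,0,1.6],[-0.4,-0.1,-0.05,0,0,0,1.6]]]'
python3 - <<'E'
from h import *
s=manip.sense();R0=R.from_quat(s["ee_rot"]);print(R0.inv().apply(s["force"]).round(1),R0.inv().apply(s["ft_torque"]).round(2),s["eef_pos"])
c=np.array([np.cos(TR),np.sin(TR)]);d=s["eef_pos"][:2]-TC;print("tray xy",d@c,d@np.array([-c[1],c[0]]))
E
```

```text
t: 24.8
eef_pos: [524.1, -237.3, 42.8]
ee_rot: [0.8, 0.6, -0.0, -0.001]
force: [2.2, 5.2, 4.2]
width: 19.7
grip_force: 81.2
[ 5.6  0.6 -4.2] [-0.23  1.1   0.1 ] [ 524.10963004 -237.30983727   42.79492362]
tray xy 0.48406376140939666 -22.779268585961837
```

```bash
python3 -m creep '[[[-0.05,0,0,0,0,0,1.6],[-0.1,0,0,0,0,0,1.6],[-0.15,0,0,0,0,0,1.6],[-0.2,0,0,0,0,0,1.6],[-0.25,0,0,0,0,0,1.6],[-0.3,0,0,0,0,0,1.6],[-0.35,0,0,0,0,0,1.6],[-0.35,0,0,0,0,0,1.6],[-0.35,0,0,0,0,0,1.6],[-0.35,0,0,0,0,0,1.6]]]'
python3 - <<'E'
from h import *
s=manip.sense();R0=R.from_quat(s["ee_rot"]);print(R0.inv().apply(s["force"]).round(1),R0.inv().apply(s["ft_torque"]).round(2),s["eef_pos"])
c=np.array([np.cos(TR),np.sin(TR)]);d=s["eef_pos"][:2]-TC;print("tray xy",d@c,d@np.array([-c[1],c[0]]))
E
```

```text
t: 26.05
eef_pos: [524.0, -238.0, 42.9]
ee_rot: [0.8, 0.6, 0.002, -0.003]
force: [5.3, 13.3, 7.1]
width: 19.8
grip_force: 81.5
[14.3  1.3 -7. ] [-0.25  2.6   0.21] [ 524.03119295 -238.00205043   42.92524141]
tray xy 0.6018624336643674 -23.46587976086544
```

Firm contact at 14 N, so slot 2 is closed up. Release and go for C.

```bash
python3 -m creep '[[[0.2,0,0,0,0,0,1.6],[0.3,0,0,0,0,0,2.6],[0.3,0,0,0,0,0,3.5],[0.3,0,0,0,0,0,4.5],[0.3,0,-1.5,0,0,0,5],[0.3,0,-4,0,0,0,5],[0.3,0,-7,0,0,0,5],[0.3,0,-10,0,0,0,5],[0.3,0,-13,0,0,0,5],[0.3,0,-14,0,0,0,5]]]'
python3 - <<'E'
from h import *
sl,n=stand_axes();o=np.array([447,195,37.5])+[0,-3,-1]
for h in(96,36): go(o+n*h,rot_stand())
E
```

```text
t: 27.3
eef_pos: [525.2, -239.5, 186.2]
ee_rot: [0.8, 0.6, 0.0, 0.002]
force: [0.3, 0.4, -0.6]
width: 50.3
grip_force: 0.0
shift cm [ 35.43 -18.25   6.15] rot [0.382 0.271 1.22 ] deg 74.9 t 27.3
shift cm [ 37.84 -19.09  11.58] rot [0.382 0.271 1.22 ] deg 74.9 t 27.3
```

```bash
python3 -m creep '[[[2.5,-1.2,0,0.02,0.015,0.07,5.5],[6.5,-3.3,0,0.06,0.04,0.19,5.5],[11,-5.7,0,0.11,0.08,0.35,5.5],[16,-8,0,0.165,0.115,0.52,5.5],[21,-11,0,0.22,0.155,0.7,5.5],[26,-13.5,1,0.275,0.19,0.87,5.5],[30,-15.5,2.5,0.325,0.23,1.04,5.5],[33.5,-17.2,4.5,0.36,0.255,1.15,5.5],[35.3,-18.25,5.6,0.382,0.271,1.22,5.5],[35.43,-18.25,6.15,0.382,0.271,1.22,5.5]]]'
python3 - <<'E'
from m import *
t=grab("top");s=grab("side");c=np.array([np.cos(TR),np.sin(TR)])
for n,a0,b0 in(("in",(375,203),(288,148)),("s2",(358,199),(282,156))):
    a,sa=blob(t[0],a0,th=75,r=10);b,sb=blob(s[0],b0,th=75,r=10);p,e=tri(t,a,s,b);d=p[:2]-TC
    print(n,a.round(1),sa[2:],b.round(1),sb[2:],p.round(1),e.round(1),"tray",d@c,d@np.array([-c[1],c[0]]))
np.savez("f6.npz",t0=t[0],t1=t[1],t2=t[2],s0=s[0],s1=s[1],s2=s[2])
sl,n=stand_axes();o=np.array([447,195,37.5])+[0,-3,-1]
for h in(36,): go(o+n*h,rot_stand())
E
```

```text
t: 28.55
eef_pos: [445.8, 153.2, 119.8]
ee_rot: [0.976, 0.024, -0.008, -0.218]
force: [-0.1, 0.1, -0.3]
width: 55.0
grip_force: 0.0
in [375.4 203.5] [ 16  12 157] [287.4 154.5] [ 21   9 165] [ 517.  -280.5   20.1] 1.2 tray 5.673697448615407 -66.2895659599492
s2 [358.3 199.3] [ 15  12 137] [281.6 158. ] [ 21  20 355] [ 525.2 -240.9   34.6] 0.2 tray 2.5380793469887926 -25.92750706884173
shift cm [ 0.21 -0.03  5.71] rot [-0.003  0.005 -0.001] deg 0.3 t 28.65
```

```bash
python3 -m creep '[[[0.2,0,1.5,0,0,0,5.5],[0.2,0,3.2,0,0,0,5],[0.2,0,4.7,0,0,0,4.5],[0.2,0,5.5,0,0,0,4],[0.2,0,5.7,0,0,0,3.5],[0.2,0,5.7,0,0,0,2.8],[0.2,0,5.7,0,0,0,2.2],[0.2,0,5.7,0,0,0,1.6],[0.2,0,5.7,0,0,0,1.6],[0.2,0,5.7,0,0,0,1.6]]]' 40
python3 - <<'E'
from m import *
s=manip.sense();Rm=R.from_quat(s["ee_rot"]);print("force tool axes",Rm.inv().apply(s["force"]).round(1))
d=np.load("f6.npz");t=(d["t0"],d["t1"],d["t2"]);c=np.array([np.cos(TR),np.sin(TR)])
for u in((375.4,203.5),(358.3,199.3)):
    p=onz(t,u,51)[:2]-TC;print(p@c,p@np.array([-c[1],c[0]]))
E
```

```text
t: 29.9
eef_pos: [448.8, 176.6, 70.5]
ee_rot: [0.976, 0.023, -0.006, -0.218]
force: [-0.1, -3.7, 5.1]
width: 20.8
grip_force: 40.8
force tool axes [-0.3  1.1 -6.2]
0.9171617282199728 -58.634575122633684
0.19778804508883482 -22.449341023472122
```

```bash
python3 -m creep '[[[0,0,0,0,0,0,1.6],[0,0,-0.5,0,0,0,1.6],[0,0,-1.5,0,0,0,1.6],[0,0,-3,0,0,0,1.6],[0,0,-5,0,0,0,1.6],[0,0,-7,0,0,0,1.6],[0,0,-9,0,0,0,1.6],[0,0,-11,0,0,0,1.6],[0,0,-12,0,0,0,1.6],[0,0,-12,0,0,0,1.6]]]' 80
python3 - <<'E'
from h import *
go(tw(0.5,22,170),rot_tray());go(tw(0.5,22,80),rot_tray())
E
```

```text
t: 31.15
eef_pos: [451.3, 125.5, 179.2]
ee_rot: [0.976, 0.023, -0.006, -0.218]
force: [-0.1, -1.5, -3.3]
width: 19.6
grip_force: 78.6
shift cm [  7.02  29.66 -12.94] rot [-0.382 -0.271 -1.221] deg 74.9 t 31.15
shift cm [ 7.04 33.49 -4.8 ] rot [-0.382 -0.271 -1.221] deg 74.9 t 31.15
```

```bash
python3 -m creep '[[[0.3,1.2,-0.5,-0.015,-0.01,-0.05,1.6],[1,4.2,-1.8,-0.05,-0.04,-0.17,1.6],[1.9,8,-3.5,-0.1,-0.07,-0.32,1.6],[2.8,12,-5.2,-0.15,-0.11,-0.49,1.6],[3.8,16,-7,-0.205,-0.146,-0.66,1.6],[4.8,20.2,-8.8,-0.26,-0.185,-0.83,1.6],[5.7,24,-10.5,-0.31,-0.22,-1,1.6],[6.4,27,-11.8,-0.35,-0.25,-1.12,1.6],[6.9,29.2,-12.7,-0.376,-0.268,-1.205,1.6],[7.02,29.66,-12.94,-0.382,-0.271,-1.221,1.6]]]'
python3 - <<'E'
from h import *
for i in range(3): grab("top")
go(tw(0.5,22,49),rot_tray())
E
```

```text
t: 32.4
eef_pos: [535.8, -193.8, 167.5]
ee_rot: [0.8, 0.6, -0.001, -0.002]
force: [0.5, -0.3, -2.9]
width: 19.8
grip_force: 78.7
shift cm [-0.12  0.15 11.92] rot [-0.004 -0.001  0.   ] deg 0.2 t 32.55
```

```bash
python3 -m creep '[[[-0.1,0.1,2,0,0,0,1.6],[-0.1,0.1,5,0,0,0,1.6],[-0.1,0.1,8,0,0,0,1.6],[-0.1,0.1,10,0,0,0,1.6],[-0.1,0.1,11.2,0,0,0,1.6],[-0.1,0.1,11.7,0,0,0,1.6],[-0.1,0.1,12,0,0,0,1.6],[-0.1,0.1,12.2,0,0,0,1.6],[-0.1,0.1,12.3,0,0,0,1.6],[-0.1,0.1,12.4,0,0,0,1.6]]]'
python3 - <<'E'
from h import *
s=manip.sense();R0=R.from_quat(s["ee_rot"]);print(R0.inv().apply(s["force"]).round(1),R0.inv().apply(s["ft_torque"]).round(2),s["eef_pos"])
c=np.array([np.cos(TR),np.sin(TR)]);d=s["eef_pos"][:2]-TC;print("tray xy",d@c,d@np.array([-c[1],c[0]]))
E
```

```text
t: 33.8
eef_pos: [537.0, -195.2, 45.3]
ee_rot: [0.799, 0.601, -0.001, -0.0]
force: [-0.6, -0.3, -2.9]
width: 19.4
grip_force: 78.6
[-0.5 -0.5  2.9] [-0.02 -0.03 -0.  ] [ 537.01362128 -195.1958304    45.28463962]
tray xy 1.1262517141271573 21.26264508152564
```

```bash
python3 -m creep '[[[0,0,0.15,0,0,0,1.6],[0,-0.03,0.25,0,0,0,1.6],[-0.1,-0.05,0.25,0,0,0,1.6],[-0.2,-0.05,0.25,0,0,0,1.6],[-0.3,-0.05,0.25,0,0,0,1.6],[-0.4,-0.05,0.25,0,0,0,1.6],[-0.5,-0.05,0.25,0,0,0,1.6],[-0.55,-0.05,0.25,0,0,0,1.6],[-0.6,-0.05,0.25,0,0,0,1.6],[-0.6,-0.05,0.25,0,0,0,1.6]]]'
python3 - <<'E'
from h import *
s=manip.sense();R0=R.from_quat(s["ee_rot"]);print(R0.inv().apply(s["force"]).round(1),R0.inv().apply(s["ft_torque"]).round(2),s["eef_pos"])
c=np.array([np.cos(TR),np.sin(TR)]);d=s["eef_pos"][:2]-TC;print("tray xy",d@c,d@np.array([-c[1],c[0]]))
E
```

```text
t: 35.05
eef_pos: [535.1, -199.9, 42.8]
ee_rot: [0.799, 0.601, 0.0, -0.001]
force: [0.4, 5.1, 2.9]
width: 19.6
grip_force: 79.5
[ 5.  -1.  -2.9] [0.14 1.06 0.13] [ 535.08617315 -199.90603574   42.79825827]
tray xy 0.5894408449755807 16.201723749625984
```

```bash
python3 -m creep '[[[-0.05,0,0,0,0,0,1.6],[-0.1,0,0,0,0,0,1.6],[-0.15,0,0,0,0,0,1.6],[-0.2,0,0,0,0,0,1.6],[-0.25,0,0,0,0,0,1.6],[-0.3,0,0,0,0,0,1.6],[-0.35,0,0,0,0,0,1.6],[-0.4,0,0,0,0,0,1.6],[-0.4,0,0,0,0,0,1.6],[-0.4,0,0,0,0,0,1.6]]]'
python3 - <<'E'
from h import *
s=manip.sense();R0=R.from_quat(s["ee_rot"]);print(R0.inv().apply(s["force"]).round(1),R0.inv().apply(s["ft_torque"]).round(2),s["eef_pos"])
c=np.array([np.cos(TR),np.sin(TR)]);d=s["eef_pos"][:2]-TC;print("tray xy",d@c,d@np.array([-c[1],c[0]]))
E
```

```text
t: 36.3
eef_pos: [535.0, -200.6, 43.1]
ee_rot: [0.8, 0.6, 0.003, -0.003]
force: [3.4, 15.5, 5.8]
width: 19.6
grip_force: 79.8
[15.8 -1.  -5.6] [0.18 3.   0.16] [ 535.04406453 -200.58995116   43.11195976]
tray xy 0.7398105271075972 15.533216160180745
```

Slot 3 is closed up at 15.8 N. Release and go for B.

```bash
python3 -m creep '[[[0.25,0,0,0,0,0,1.6],[0.35,0,0,0,0,0,2.6],[0.35,0,0,0,0,0,3.5],[0.35,0,0,0,0,0,4.5],[0.35,0,-1.5,0,0,0,5],[0.35,0,-4,0,0,0,5],[0.35,0,-7,0,0,0,5],[0.35,0,-10,0,0,0,5],[0.35,0,-13,0,0,0,5],[0.35,0,-14,0,0,0,5]]]'
python3 - <<'E'
from h import *
sl,n=stand_axes();o=np.array([513.5,198.2,37.5])+[0,-3,-1]
for h in(96,36): go(o+n*h,rot_stand())
E
```

```text
t: 37.55
eef_pos: [536.0, -202.1, 186.1]
ee_rot: [0.799, 0.601, 0.0, 0.002]
force: [0.1, 1.6, -0.5]
width: 50.1
grip_force: 0.0
shift cm [ 33.71 -11.92   6.17] rot [0.382 0.27  1.221] deg 74.9 t 37.55
shift cm [ 36.12 -12.76  11.6 ] rot [0.382 0.27  1.221] deg 74.9 t 37.55
```

```bash
python3 -m creep '[[[2.5,-0.8,0,0.02,0.015,0.07,5.5],[6.5,-2.2,0,0.06,0.04,0.19,5.5],[11,-3.8,0,0.11,0.08,0.35,5.5],[16,-5.6,0,0.165,0.115,0.52,5.5],[21,-7.4,0,0.22,0.155,0.7,5.5],[25.5,-9,1,0.275,0.19,0.87,5.5],[29,-10.2,2.5,0.325,0.23,1.04,5.5],[32,-11.3,4.5,0.36,0.255,1.15,5.5],[33.6,-11.92,5.6,0.382,0.27,1.221,5.5],[33.71,-11.92,6.17,0.382,0.27,1.221,5.5]]]'
python3 - <<'E'
from m import *
t=grab("top");grab("side");c=np.array([np.cos(TR),np.sin(TR)])
for n,a0 in(("in",(375,203)),("s2",(358,199)),("s3",(341,194))):
    a,sa=blob(t[0],a0,th=75,r=9);p=onz(t,a,51)[:2]-TC
    print(n,a.round(1),sa[2:],"tray",(p@c).round(1),(p@np.array([-c[1],c[0]])).round(1))
sl,n=stand_axes();o=np.array([513.5,198.2,37.5])+[0,-3,-1]
for h in(36,): go(o+n*h,rot_stand())
# rim edges again for inner +y wall: brightness profile along tray y at tray x=+-30
for x in(-35,-20,35):
    pr=[t[0][tuple(np.round(proj(t,tw(x,y,24))[::-1]).astype(int))].astype(int).sum()//3 for y in range(40,96,2)];print(x,pr)
E
```

```text
t: 38.8
eef_pos: [512.3, 156.2, 119.3]
ee_rot: [0.976, 0.024, -0.009, -0.218]
force: [-0.0, -0.8, 0.2]
width: 55.1
grip_force: 0.0
in [375.3 203.6] [ 16  12 155] tray 0.7 -58.5
s2 [357.6 199.1] [ 16  13 152] tray 0.3 -21.0
s3 [340.2 194.3] [ 14  12 129] tray 0.5 16.3
shift cm [ 0.23 -0.05  5.65] rot [-0.002  0.006 -0.001] deg 0.4 t 38.9
-35 [np.int64(141), np.int64(142), np.int64(141), np.int64(141), np.int64(141), np.int64(147), np.int64(146), np.int64(152), np.int64(152), np.int64(169), np.int64(170), np.int64(142), np.int64(108), np.int64(104), np.int64(103), np.int64(103), np.int64(106), np.int64(104), np.int64(115), np.int64(115), np.int64(143), np.int64(162), np.int64(146), np.int64(133), np.int64(130), np.int64(131), np.int64(134), np.int64(133)]
-20 [np.int64(144), np.int64(144), np.int64(142), np.int64(143), np.int64(144), np.int64(148), np.int64(143), np.int64(143), np.int64(146), np.int64(154), np.int64(154), np.int64(154), np.int64(135), np.int64(105), np.int64(98), np.int64(101), np.int64(99), np.int64(98), np.int64(106), np.int64(138), np.int64(167), np.int64(158), np.int64(155), np.int64(136), np.int64(135), np.int64(135), np.int64(138), np.int64(136)]
35 [np.int64(178), np.int64(165), np.int64(156), np.int64(143), np.int64(142), np.int64(141), np.int64(140), np.int64(141), np.int64(141), np.int64(138), np.int64(138), np.int64(117), np.int64(85), np.int64(80), np.int64(80), np.int64(84), np.int64(82), np.int64(83), np.int64(83), np.int64(111), np.int64(158), np.int64(159), np.int64(143), np.int64(130), np.int64(126), np.int64(125), np.int64(129), np.int64(127)]
```

The row stands at y = -58.5, -21.0 and 16.3, which is tight. Gripping B.

```bash
python3 -m creep '[[[0.2,0,1.5,0,0,0,5.5],[0.2,0,3.2,0,0,0,5],[0.2,0,4.7,0,0,0,4.5],[0.2,0,5.5,0,0,0,4],[0.2,0,5.65,0,0,0,3.5],[0.2,0,5.65,0,0,0,2.8],[0.2,0,5.65,0,0,0,2.2],[0.2,0,5.65,0,0,0,1.6],[0.2,0,5.65,0,0,0,1.6],[0.2,0,5.65,0,0,0,1.6]]]' 40
python3 -m creep '[[[0,0,0,0,0,0,1.6],[0,0,-0.5,0,0,0,1.6],[0,0,-1.5,0,0,0,1.6],[0,0,-3,0,0,0,1.6],[0,0,-5,0,0,0,1.6],[0,0,-7,0,0,0,1.6],[0,0,-9,0,0,0,1.6],[0,0,-11,0,0,0,1.6],[0,0,-12,0,0,0,1.6],[0,0,-12,0,0,0,1.6]]]' 80
python3 - <<'E'
from h import *
go(tw(0.3,55.5,170),rot_tray());go(tw(0.3,55.5,80),rot_tray())
E
```

```text
t: 40.15
eef_pos: [515.1, 179.5, 70.5]
ee_rot: [0.976, 0.023, -0.007, -0.218]
force: [0.0, -3.2, 4.8]
width: 20.9
grip_force: 41.0
t: 41.4
eef_pos: [517.9, 128.5, 179.3]
ee_rot: [0.976, 0.023, -0.007, -0.218]
force: [-0.2, 0.1, -4.3]
width: 20.0
grip_force: 78.7
shift cm [  1.42  26.79 -11.56] rot [-0.383 -0.27  -1.22 ] deg 74.9 t 41.4
shift cm [ 1.44 30.62 -3.41] rot [-0.383 -0.27  -1.22 ] deg 74.9 t 41.4
```

```bash
python3 -m creep '[[[0.1,1.1,-0.5,-0.015,-0.01,-0.05,1.6],[0.2,3.8,-1.6,-0.05,-0.04,-0.17,1.6],[0.4,7.2,-3.1,-0.1,-0.07,-0.32,1.6],[0.6,11,-4.7,-0.15,-0.11,-0.49,1.6],[0.8,14.5,-6.3,-0.205,-0.146,-0.66,1.6],[1,18.2,-7.9,-0.26,-0.185,-0.83,1.6],[1.2,21.8,-9.4,-0.31,-0.22,-1,1.6],[1.3,24.5,-10.6,-0.35,-0.25,-1.12,1.6],[1.4,26.4,-11.4,-0.376,-0.267,-1.205,1.6],[1.42,26.79,-11.56,-0.383,-0.27,-1.22,1.6]]]'
python3 -m creep '[[[0,0,0,0,0,0,1.6],[0,0,1,0,0,0,1.6],[0,0,3,0,0,0,1.6],[0,0,5,0,0,0,1.6],[0,0,7,0,0,0,1.6],[0,0,8,0,0,0,1.6],[0,0,8.5,0,0,0,1.6],[0,0,8.5,0,0,0,1.6],[0,0,8.5,0,0,0,1.6],[0,0,8.5,0,0,0,1.6]]]'
python3 - <<'E'
from m import *
s=manip.sense();c=np.array([np.cos(TR),np.sin(TR)]);d=s["eef_pos"][:2]-TC;print("tray xy",d@c,d@np.array([-c[1],c[0]]))
go(tw(0.3,55,45),rot_tray())
t=grab("top");print(s["eef_pos"].round(1))
# straight edge of held weight (grey/bright vs wall) : profile along tray y at weight-top height z
z=s["eef_pos"][2]-38+30
for x in(-45,-35,-25,30,45):
    pr=[int(t[0][tuple(np.round(proj(t,tw(x,y,z))[::-1]).astype(int))].astype(int).sum()//3) for y in range(20,100,2)];print(x,pr)
E
```

```text
t: 42.65
eef_pos: [544.7, -161.5, 167.7]
ee_rot: [0.8, 0.6, -0.001, -0.002]
force: [-0.2, 0.6, -3.5]
width: 19.1
grip_force: 78.7
t: 43.9
eef_pos: [545.8, -162.0, 84.9]
ee_rot: [0.8, 0.601, -0.0, 0.0]
force: [-0.3, -0.2, -3.5]
width: 19.6
grip_force: 78.7
tray xy 0.28007443775547747 55.61715059059064
shift cm [-0.06  0.    3.99] rot [-0.     0.001  0.   ] deg 0.1 t 43.9
[ 545.8 -162.    84.9]
-45 [119, 109, 85, 85, 62, 54, 59, 86, 106, 103, 104, 102, 95, 61, 56, 62, 56, 67, 128, 183, 204, 205, 186, 137, 87, 88, 86, 86, 87, 86, 85, 87, 85, 85, 88, 89, 87, 87, 79, 75]
-35 [121, 121, 118, 107, 85, 69, 83, 97, 103, 107, 102, 99, 96, 92, 92, 96, 94, 68, 65, 105, 168, 182, 139, 90, 85, 86, 86, 87, 86, 85, 86, 83, 88, 88, 88, 89, 86, 80, 81, 76]
-25 [118, 119, 101, 76, 57, 60, 60, 62, 58, 68, 62, 60, 58, 52, 55, 48, 42, 50, 52, 80, 131, 141, 153, 92, 82, 87, 86, 86, 85, 86, 87, 87, 86, 86, 86, 90, 86, 75, 79, 83]
30 [54, 56, 55, 55, 60, 58, 58, 57, 53, 55, 57, 58, 54, 57, 56, 57, 58, 59, 56, 66, 83, 86, 87, 87, 86, 87, 86, 86, 88, 88, 88, 85, 88, 86, 80, 101, 144, 145, 137, 130]
45 [87, 86, 86, 76, 63, 61, 59, 61, 54, 54, 60, 57, 61, 59, 56, 63, 57, 56, 55, 71, 88, 84, 85, 87, 85, 85, 87, 88, 87, 85, 90, 88, 96, 136, 136, 153, 97, 65, 59, 60]
```

```bash
python3 -m creep '[[[-0.05,0,0.8,0,0,0,1.6],[-0.05,0,1.6,0,0,0,1.6],[-0.05,0,2,0,0,0,1.6],[-0.05,0,2.3,0,0,0,1.6],[-0.05,0,2.5,0,0,0,1.6],[-0.05,0,2.7,0,0,0,1.6],[-0.05,0,2.9,0,0,0,1.6],[-0.05,0,3.1,0,0,0,1.6],[-0.05,0,3.2,0,0,0,1.6],[-0.05,0,3.2,0,0,0,1.6]]]'
python3 - <<'E'
from h import *
s=manip.sense();R0=R.from_quat(s["ee_rot"]);print(R0.inv().apply(s["force"]).round(1),R0.inv().apply(s["ft_torque"]).round(2),s["eef_pos"])
E
```

```text
t: 45.2
eef_pos: [545.0, -162.2, 51.9]
ee_rot: [0.8, 0.6, -0.001, -0.0]
force: [-0.4, -0.9, -3.4]
width: 19.8
grip_force: 78.7
[-1.  -0.2  3.4] [-0.04 -0.02 -0.01] [ 544.96995359 -162.20541274   51.90112325]
```

Force unchanged, so it has dropped below the rim freely. Lower to the floor.

```bash
python3 -m creep '[[[0,0,0.2,0,0,0,1.6],[0,0,0.4,0,0,0,1.6],[0,0,0.5,0,0,0,1.6],[0,0,0.6,0,0,0,1.6],[0,0,0.7,0,0,0,1.6],[0,0,0.8,0,0,0,1.6],[0,0,0.9,0,0,0,1.6],[0,0,0.95,0,0,0,1.6],[0,0,0.95,0,0,0,1.6],[0,0,0.95,0,0,0,1.6]]]'
python3 - <<'E'
from h import *
s=manip.sense();R0=R.from_quat(s["ee_rot"]);print(R0.inv().apply(s["force"]).round(1),R0.inv().apply(s["ft_torque"]).round(2),s["eef_pos"])
E
```

```text
t: 46.45
eef_pos: [545.1, -162.2, 42.9]
ee_rot: [0.8, 0.601, -0.001, -0.0]
force: [-1.6, 2.0, 1.2]
width: 19.5
grip_force: 79.3
[ 1.5 -2.1 -1.2] [0.48 0.08 0.02] [ 545.08317217 -162.21727052   42.92597703]
```

```bash
python3 -m creep '[[[-0.05,0,0,0,0,0,1.6],[-0.1,0,0,0,0,0,1.6],[-0.15,0,0,0,0,0,1.6],[-0.2,0,0,0,0,0,1.6],[-0.25,0,0,0,0,0,1.6],[-0.3,0,0,0,0,0,1.6],[-0.35,0,0,0,0,0,1.6],[-0.4,0,0,0,0,0,1.6],[-0.4,0,0,0,0,0,1.6],[-0.4,0,0,0,0,0,1.6]]]'
python3 - <<'E'
from h import *
s=manip.sense();R0=R.from_quat(s["ee_rot"]);print(R0.inv().apply(s["force"]).round(1),R0.inv().apply(s["ft_torque"]).round(2),s["eef_pos"])
c=np.array([np.cos(TR),np.sin(TR)]);d=s["eef_pos"][:2]-TC;print("tray xy",d@c,d@np.array([-c[1],c[0]]))
E
```

```text
t: 47.7
eef_pos: [545.1, -164.0, 43.1]
ee_rot: [0.8, 0.6, 0.001, -0.001]
force: [1.0, 10.3, 5.0]
width: 19.7
grip_force: 79.8
[10.2 -1.9 -4.9] [0.55 1.76 0.06] [ 545.05933115 -163.95267288   43.12519145]
tray xy 0.13593302732408338 53.50993346453792
```

```bash
python3 -m creep '[[[0.2,0,0,0,0,0,1.6],[0.3,0,0,0,0,0,2.6],[0.3,0,0,0,0,0,3.5],[0.3,0,0,0,0,0,4.5],[0.3,0,-1.5,0,0,0,5],[0.3,0,-4,0,0,0,5],[0.3,0,-7,0,0,0,5],[0.3,0,-10,0,0,0,5],[0.3,0,-13,0,0,0,5],[0.3,0,-16,0,0,0,5]]]'
python3 -m creep '[[[3,-1,0,0,0,0,5],[8,-2,0,0,0,0,5],[13,-3,0,0,0,0,5],[18,-4,0,0,0,0,5],[23,-5,0,0,0,0,5],[27,-6,0,0,0,0,5],[29,-6,0,0,0,0,5],[30,-6,0,0,0,0,5],[30,-6,0,0,0,0,5],[30,-6,0,0,0,0,5]]]'
python3 - <<'E'
from m import *
t=grab("top");s=grab("side");c=np.array([np.cos(TR),np.sin(TR)])
for n,a0 in(("in",(375,203)),("s2",(358,199)),("s3",(341,194)),("s4",(323,190))):
    a,sa=blob(t[0],a0,th=75,r=9);p=onz(t,a,51)[:2]-TC
    print(n,a.round(1),sa[2:],"tray",(p@c).round(1),(p@np.array([-c[1],c[0]])).round(1))
a=cv2.resize(t[0][145:250,295:395],None,fx=4,fy=4,interpolation=cv2.INTER_CUBIC);b=cv2.resize(s[0][125:230,220:320],None,fx=4,fy=4,interpolation=cv2.INTER_CUBIC)
cv2.imwrite("pics/end.png",np.hstack([a,b])[:,:,::-1])
d=np.load("f0.npz")
for nm,(x,y) in dict(glue=(238,182),eraser=(236,232),charger=(230,115)).items(): print(nm,cv2.absdiff(t[0][y:y+25,x:x+28],d["t0"][y:y+25,x:x+28]).mean().round(1))
E
```

```text
t: 48.95
eef_pos: [545.2, -163.4, 204.9]
ee_rot: [0.8, 0.6, -0.0, 0.0]
force: [-0.0, -0.3, -0.5]
width: 50.0
grip_force: 0.0
t: 50.2
eef_pos: [571.2, 140.6, 202.3]
ee_rot: [0.8, 0.6, -0.001, -0.0]
force: [0.4, -0.1, -0.0]
width: 50.1
grip_force: 0.0
in [375.2 204. ] [ 16  14 170] tray -0.1 -58.5
s2 [357.4 199.4] [ 16  14 168] tray -0.6 -20.8
s3 [339.6 194.5] [ 15  14 152] tray -0.2 17.2
s4 [321.9 189.6] [ 15  15 159] tray 0.1 55.2
glue 22.1
eraser 23.2
charger 23.4
```

View pics/end.png

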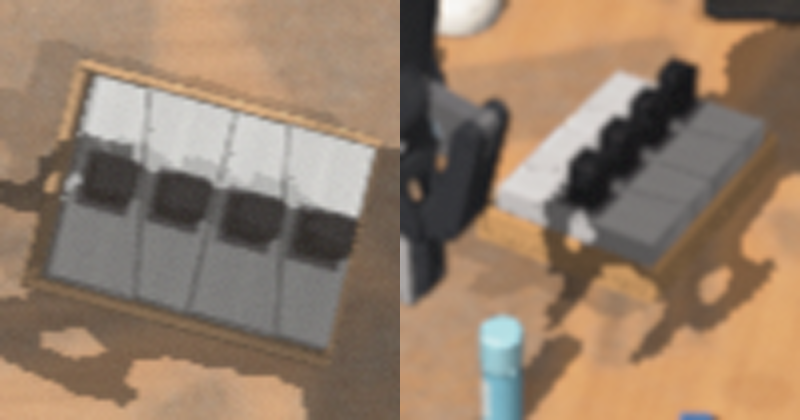

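The picture shows all four weights packed tight, alternating and flat, with blocks in a line from (110,180) to (322,235). The glue stick is still standing at (500,360). The gripper is clear, so I'm handing in.

```bash
python3 -c "
from plant import manip
print(manip.sign_off())"
```

```text
the job is handed in; nothing more can be done
None
```

The job is handed in at about 50 s: all four weights lie flat in the tray, alternating and closed up (blocks 38 mm apart); the last picture shows the glue stick standing, but shadow hid whether the eraser and charger moved, though nothing was seen to touch them.

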